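# Spin-check a stone-cutting disc and brake it on the pointer

### The job

Check that the stone-cutting disc runs free on its bearing stand: flick it with a closed fingertip, either way round, so that it coasts by itself and its clamped-on balance weight runs past the pointer at least once with nothing touching the disc. Then, while it is still coasting, brake it with a fingertip so that it stands still with the pointer aimed at the weight, and take the finger away. Use only the outside of the fingers, pinch or lift nothing, and leave the other things on the bench where they are.

Things in the scene. Friction and masses are not known exactly. Their poses are not given: they have to be found in the camera images.
- disc: Grey segmented cutting disc, 230 mm across, 6 mm thick, lying level, turning endlessly about its vertical centre axis. Origin: centre of its underside, 60 mm above the bench (top face 66 mm). x axis: towards the balance weight. Face flat but for weight and hub (hub radius 28 mm, with nut 16 mm high). Mass 0.56 to 0.84 kg. Very light bearing: coasting, it loses only about 0.03 rad/s each second.
- stand: Fixed grey bearing stand under the disc, round foot 170 mm across; origin at bench level on the disc's axis, x axis towards the pointer. A fingertip pressed on the disc's face with a few newtons stops the disc within 0.1 s, and can also drag it round; the stand does not give. Spinning at 1 to 2.5 rad/s is right; below 0.5 rad/s is too slow to tell.
- weight (a point): Top centre of the balance weight: dark steel block fixed on the disc near its rim, 26 mm radially (82 to 108 mm from the disc's centre), 24 mm along the rim, 18 mm high above the face (this point is 84 mm above the bench). The only thing raised near the rim; its flat sides can be pushed along the rim. Starts at least 50 degrees from the pointer.
- pointed_spot (a point): Fixed spot where weight lies when the pointer aims exactly at it: 95 mm from the disc's centre towards the pointer, 84 mm above the bench. The pointer is a level steel cone 24 mm long just outside the rim, aimed at the disc's axis, tip 121 mm from the centre and 74 mm up, on an upright grey bar 78 mm tall, 144 to 156 mm from the centre.
- wrench: Bystander: loose wrench lying flat, origin under its middle.
- mallet: Bystander: loose rubber mallet lying flat, about 230 mm long, 56 mm high, origin at bench level under its handle.
- carton: Bystander: loose cardboard carton 75 x 100 x 70 mm, origin under its centre.
- flange: Bystander: loose steel ring, 44 mm across, 10 mm high, origin under its centre.

How it is judged (in metres and radians):
On the way, in this order (a step that is already met when the one before it is completed fails the run):
1. the disc coasts untouched, the weight away from the pointer (contact force between the fingers and disc below 0.02 N and angular speed of disc above 0.5 rad/s and horizontal distance between weight and pointed_spot above 0.05 m), for 0.2 s.
2. the weight runs past the pointer with nothing touching the disc (contact force between the fingers and disc below 0.02 N and angular speed of disc above 0.3 rad/s and horizontal distance between weight and pointed_spot below 0.03 m).
3. it coasts on beyond the pointer, untouched (contact force between the fingers and disc below 0.02 N and angular speed of disc above 0.3 rad/s and horizontal distance between weight and pointed_spot above 0.035 m).
4. a fingertip brakes the coasting disc (contact force between the fingers and disc above 0.1 N).
At the end, for the whole second after the job is handed in: The disc stands still (under 0.05 rad/s) with the centre of the weight within 13 mm of the spot the pointer aims at, that is, the pointer's line meets the weight (horizontal distance between weight and pointed_spot below 0.013 m and angular speed of disc below 0.05 rad/s); the robot touches nothing.
It fails at once if the wrench is pushed, lifted or carried (moved over 20 mm) (distance of wrench from where it was at the start of the episode above 0.02 m).
It fails at once if the mallet is pushed, lifted or carried (moved over 20 mm) (distance of mallet from where it was at the start of the episode above 0.02 m).
It fails at once if the carton is pushed, lifted or carried (moved over 20 mm) (distance of carton from where it was at the start of the episode above 0.02 m).
It fails at once if the loose flange is pushed, lifted or carried (moved over 20 mm) (distance of flange from where it was at the start of the episode above 0.02 m).
It also fails if it takes over 42 s, if anything falls off the work surface, if the arm or the gripper's body presses on something with over 40 N, if the wrist force passes 120 N, or if a joint passes its speed limit or range.

### The arm

A 7-joint arm with a two-finger parallel gripper is mounted at the origin on the work surface. World frame = base frame: x ahead of the robot, y to its left, z up, the work surface at z = 0. Lengths are in m, angles in degrees, forces in N, time in s.
With the tool pointing down it reaches from about 0.425 to 0.875 m from the base axis. Payload 4.7 kg.
Tool frame: the origin (TCP) lies at the very end of the fingers, on their centre line; the grasp point (between the pads) lies 19 mm behind it; z points along the fingers, y is the line along which they close (so a half turn about z gives the same grasp; the last joint's range is limited). The gripper opens to 87 mm and grips with 3 to 60 N. Pads are 19 mm wide; open, the fingers measure 117 mm over their backs; the gripper's body (75 mm by 190 mm) begins 51 mm behind the grasp point.
Start: joints at [73.803, 18.392, -4.016, 83.108, 1.295, 78.541, -3.26], TCP at [0.19, -0.622, 0.223] pointing down, gripper open.
Joint ranges: [-163.93, 163.93], [-17.29, 119.83], [-79.2, 71.16], [3.27, 140.29], [-89.18, 269.18], [5.43, 117.66], [-154.24, 154.24]. Speed limits (degrees/s): [147.25, 147.25, 180, 180, 180, 180, 180].

### API

Orientations are given as [roll, pitch, yaw] about the fixed x, y, z axes, in that order (R = Rz(yaw) Ry(pitch) Rx(roll)).
In Python, from bench import arm gives the robot as it stands.
- The arm moves only by the tool servo_tool, never from a script. Its argument "motion" is a list of rows, each a list of 2 entries, a list of its own where there are three numbers: the shift along the tool's x, y, z in m, then the turn about the tool's z in degrees. In form: [[[x, y, z], spin], ...]. A call has exactly 5 rows; each row is the pose to reach, as a shift and turn from the pose commanded when the call began, along the tool's axes at that moment; what a row does not reach only later rows make up. A row lasts 1/12 s, in which the tool goes at most 41.7 mm and 7.16 degrees, less where a joint would pass 70% of its speed; a pose out of reach is approached as far as the arm can. A call with a gripper value outside its range is refused whole. "jaw" is the finger opening in m, from 0 to 0.087, set as the call begins (left out, the last holds). The fingers move at their own pace and stop on an object; the grip force is fixed at half the most. Time passes only in rows, so rows that repeat a pose let the fingers close, or fill a call up. It gives the time, the measured TCP pose, the force, the opening and the grip force at its end, in the units of the state.
- arm.observe(): the state, without advancing time (a new reading comes with each control period).
- arm.snapshot(name): name is "scene" or "top" or "wrist"; returns (picture, depth): 384x512x3 uint8, blue, green, red; 384x512 float32, m along the optical axis (not along the pixel's ray), 0 where there is no reading.
- arm.calibration(name): a dict with "fov_y" (degrees; the focal length in pixels is half the picture's height over the tangent of half this angle, whatever the lens; pixels are square), "cx", "cy" (the principal point, pixels), "rvec" (rotation vector, rad) and "tvec" (3), from world to camera coordinates, as OpenCV has them. Camera axes: x right, y down, z forward; pixel columns grow to the right and rows downward; lengths in m; the calibration is good to about 2 mm. A picture is of the moment at which its call begins: read the wrist's pose just before it. calibration takes no time and is no camera call; for the wrist camera it gives the pose at the moment of the call.
- arm.hand_in(): hands the job in; it is judged then, once.
The state is a dict: "t": time; "q": joint angles; "joint_velocities": joint speeds; "joint_efforts": joint torques, N m; "eef_pos": TCP position; "tcp_rot": TCP orientation; "contact_force": force on the tool from outside, world axes, zero at the start; "torque": the same for the moment, N m; "finger_gap": finger opening in m; "grip_force": force on a finger pad.
Only numpy, scipy, OpenCV 4.12 (cv2) and the standard library are available. Lean on these libraries where they do the work, as an engineer would, in place of code of your own. Each camera call takes 0.05 s, during which the arm holds its last target. There are 200 camera calls.

## Working session

There is one attempt and no reset: what is moved stays moved. The work goes in short steps, Python scripts to look and compute and a tool call to move; the robot and the scene stay as the last step left them, time stands still between calls to the robot, and variables do not carry over. Pictures are saved under pics/ and viewed, at most 10 in all, crops included, and the job is handed in when it is done.

Besides the shell and the picture viewer there is one more tool, called after "Call:" by a JSON object that holds its "method" and its "body", one argument or row to a line. servo_tool: Moves the arm, as the interface text tells. Its arguments: {"type":"object","properties":{"motion":{"type":"array"},"jaw":{"type":"number"}},"required":["motion"]}

```bash
ls; mkdir -p pics
python3 - <<'E'
from bench import arm
import cv2,numpy as np
s=arm.observe();print(s)
for n in("scene","top"):
    p,d=arm.snapshot(n);cv2.imwrite(f"pics/{n}0.png",p);np.save(f"pics/{n}0.npy",d);print(n,arm.calibration(n))
E
```

```text
pics
{'t': 0.0, 'q': array([73.80194271, 18.44123194, -4.01771103, 83.17345323,  1.29343387,
       78.54053741, -3.25784285]), 'joint_velocities': array([-0.0291696 ,  0.09897372,  0.01535214,  0.08975725, -0.03652669,
       -0.06351718, -0.05513782]), 'joint_efforts': array([-4.22207868e-04, -4.91284204e+01, -4.04277295e-01, -3.12526238e+01,
       -6.41124928e-02,  4.37833916e-02,  1.97041340e-04]), 'eef_pos': array([ 0.18993071, -0.62106391,  0.22144987]), 'tcp_rot': array([-1.79889941e+02,  3.41722382e-03,  1.70116911e+01]), 'contact_force': array([0.38397008, 0.11418155, 0.61006666]), 'torque': array([0.03809234, 0.05270441, 0.06208779]), 'grip_force': 0.0, 'finger_gap': 0.08693192614531244}
scene {'fov_y': 55.551449590511574, 'cx': 254.92772522586085, 'cy': 194.54980859117455, 'rvec': array([ 1.68019721,  1.7985036 , -0.7590039 ]), 'tvec': array([ 0.03513441, -0.28207366,  1.48815026])}
top {'fov_y': 56.394875936544636, 'cx': 254.9790087138357, 'cy': 194.09309940562952, 'rvec': array([ 2.12101183, -2.10463113,  0.22245463]), 'tvec': array([-0.02664235,  0.51842352,  1.00507308])}
```

View pics/top0.png

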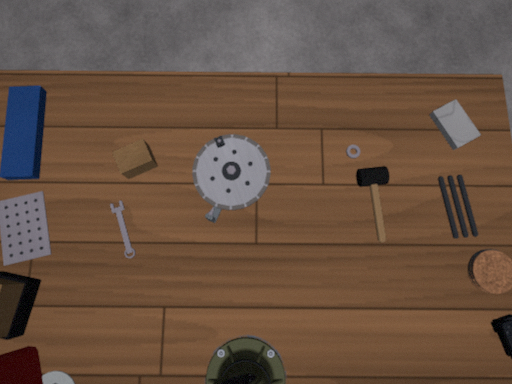

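View pics/scene0.png

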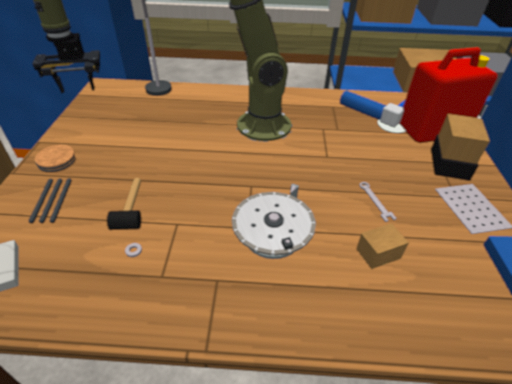

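Top view: disc centre is near (231,172), the weight near (220,142), the pointer near (213,213). The mallet (375,200), flange (353,151), carton (133,157) and wrench (122,230) are well apart from it. I'll turn these into positions now.

```bash
cat > h.py <<'E'
import cv2,numpy as np
def cam(c):
    f=192/np.tan(np.radians(c["fov_y"])/2); R=cv2.Rodrigues(np.array(c["rvec"]))[0]
    return f,R,np.array(c["tvec"]).ravel(),c["cx"],c["cy"]
def ray(c,uv,z):
    f,R,t,cx,cy=cam(c); uv=np.atleast_2d(uv).astype(float)
    d=np.c_[(uv[:,0]-cx)/f,(uv[:,1]-cy)/f,np.ones(len(uv))]@R; o=-R.T@t
    return o+d*((z-o[2])/d[:,2])[:,None]
def pts(c,D):
    f,R,t,cx,cy=cam(c); v,u=np.mgrid[:384,:512]
    P=np.stack([(u-cx)/f*D,(v-cy)/f*D,D],-1)
    return (P-t)@R
E
python3 - <<'E'
from bench import arm
from h import *
for n in("top","scene"):
    c=arm.calibration(n);p=cv2.imread(f"pics/{n}0.png");D=np.load(f"pics/{n}0.npy");P=pts(c,D)
    hsv=cv2.cvtColor(p,cv2.COLOR_BGR2HSV)
    g=((hsv[...,1]<50)&(hsv[...,2]>90)).astype(np.uint8)
    seed={"top":(231,172),"scene":(274,222)}[n]
    m=(D>0)&(np.hypot(P[...,0]-ray(c,seed,.066)[0,0],P[...,1]-ray(c,seed,.066)[0,1])<.2)
    face=m&(abs(P[...,2]-.066)<.004)
    print(n,"seed",ray(c,seed,.066),"face z med",np.median(P[...,2][face]),face.sum())
    cc,r=cv2.minEnclosingCircle(P[face][:,:2].astype(np.float32)); print("circle",cc,r)
    ctr=np.array(cc)
    rr=np.hypot(P[...,0]-ctr[0],P[...,1]-ctr[1])
    w=m&(rr<.115)&(rr>.06)&(P[...,2]>.075);print("weight",w.sum(),P[w].mean(0),np.median(P[w][:,2]), np.percentile(P[w][:,2],[5,95]))
    b=m&(rr>.118)&(rr<.165)&(P[...,2]>.068);print("ptr",b.sum(),P[b].mean(0),P[b][:,2].max())
    for q in (P[w].mean(0)[:2],P[b].mean(0)[:2]): print(np.degrees(np.arctan2(*(q-ctr)[::-1])),np.hypot(*(q-ctr)))
E
```

```text
top seed [[0.58239521 0.04890339 0.066     ]] face z med 0.06604510175891534 4169
circle (0.5677511096000671, 0.05923617631196976) 0.1366841346025467
weight 66 [0.64094632 0.08796807 0.08325727] 0.08398168259501085 [0.07698622 0.08812033]
ptr 130 [0.586982   0.0548091  0.07327425] 0.08685204494044324
21.431891776890858 0.07863243840238585
-12.964001749466169 0.019733882090996836
scene seed [[0.59156155 0.05158812 0.066     ]] face z med 0.06761541653535554 3593
circle (0.5705263018608093, 0.05803060904145241) 0.13501659035682678
weight 69 [0.65668859 0.08415245 0.0847987 ] 0.08537021674868707 [0.07820191 0.0881741 ]
ptr 278 [0.63464509 0.02665879 0.07118366] 0.08695808236877621
16.865744341404486 0.09003494252974538
-26.07142054748811 0.0713821451190494
```

```bash
cat >> h.py <<'E'
from scipy.optimize import least_squares
def locate(c,D,seed):
    """disc centre (outline circle, r=115), weight and pointer bar from a depth picture"""
    P=pts(c,D); ctr=np.array(seed,float)
    rr=np.hypot(P[...,0]-ctr[0],P[...,1]-ctr[1])
    m=((D>0)&(rr<.135)&(P[...,2]>.056)&(P[...,2]<.095)).astype(np.uint8)
    k=np.max(cv2.findContours(cv2.morphologyEx(m,cv2.MORPH_OPEN,np.ones((9,9))),0,1)[0],axis=0) if 0 else max(cv2.findContours(cv2.morphologyEx(m,cv2.MORPH_OPEN,cv2.getStructuringElement(2,(13,13))),0,1)[0],key=cv2.contourArea)[:,0]
    q=ray(c,k,.066)[:,:2]
    s=least_squares(lambda x:np.hypot(*(q-x[:2]).T)-x[2],[*ctr,.115],loss="soft_l1",f_scale=.002).x
    ctr=s[:2]; rr=np.hypot(P[...,0]-ctr[0],P[...,1]-ctr[1])
    z=P[...,2]
    w=(D>0)&(rr<.112)&(rr>.07)&(z>.079)&(z<.092)
    b=(D>0)&(rr>.14)&(rr<.162)&(z>.07)&(z<.086)
    ang=lambda M:np.degrees(np.arctan2(*(np.median(P[M][:,:2],0)-ctr)[::-1]))
    rad=lambda M:np.hypot(*(np.median(P[M][:,:2],0)-ctr))
    return ctr,s[2],(ang(w),rad(w),w.sum()),(ang(b),rad(b),b.sum())
E
python3 - <<'E'
from bench import arm
from h import *
for n in("top","scene"):
    c=arm.calibration(n);D=np.load(f"pics/{n}0.npy");print(n,locate(c,D,(.587,.05)))
c=arm.calibration("top")
print(ray(c,[[353,151],[373,176],[133,157],[117,205],[129,254]],.02))
E
```

```text
top (array([0.58454597, 0.05125628]), np.float64(0.1125663711566196), (np.float64(21.507075749188438), np.float64(0.09376938667132628), np.int64(72)), (np.float64(156.44328823220283), np.float64(0.14833249007666988), np.int64(39)))
scene (array([0.58428418, 0.04828876]), np.float64(0.1131252778472906), (np.float64(22.140850721316948), np.float64(0.09856751281830618), np.int64(88)), (np.float64(155.08650805167866), np.float64(0.1457554309397222), np.int64(30)))
[[ 0.66642223 -0.32910902  0.02      ]
 [ 0.58588602 -0.38699831  0.02      ]
 [ 0.64099957  0.35876454  0.02      ]
 [ 0.48863429  0.39542069  0.02      ]
 [ 0.34233384  0.34734938  0.02      ]]
```

Call:
{"method": "servo_tool", "body": {
  "motion": [
    [[0.032, -0.024, 0], 0],
    [[0.064, -0.048, 0], 0],
    [[0.096, -0.072, 0], 0],
    [[0.128, -0.096, 0], 0],
    [[0.16, -0.12, 0], 0]
  ],
  "jaw": 0
}}

```text
t: 0.52
eef_pos: [0.3086, -0.4582, 0.2221]
tcp_rot: [-180.0, 0.0, 17.0]
contact_force: [1.1, 0.3, 0.1]
finger_gap: 0.0615
grip_force: 0.0
```

Call:
{"method": "servo_tool", "body": {
  "motion": [
    [[0.032, -0.024, 0], 0],
    [[0.064, -0.048, 0], 0],
    [[0.096, -0.072, 0], 0],
    [[0.128, -0.096, 0], 0],
    [[0.16, -0.12, 0], 0]
  ]
}}

```text
t: 0.93
eef_pos: [0.4264, -0.2966, 0.2224]
tcp_rot: [180.0, 0.0, 17.0]
contact_force: [0.8, 0.3, 1.1]
finger_gap: 0.0285
grip_force: 0.0
```

Call:
{"method": "servo_tool", "body": {
  "motion": [
    [[0.032, -0.024, 0], 0],
    [[0.064, -0.048, 0], 0],
    [[0.096, -0.072, 0], 0],
    [[0.128, -0.096, 0], 0],
    [[0.16, -0.12, 0], 0]
  ]
}}

```text
t: 1.35
eef_pos: [0.5443, -0.1353, 0.2223]
tcp_rot: [180.0, 0.0, 17.0]
contact_force: [1.1, -0.4, -0.3]
finger_gap: 0.0016
grip_force: 0.0
```

Call:
{"method": "servo_tool", "body": {
  "motion": [
    [[0.032, -0.024, 0.01], 0],
    [[0.064, -0.048, 0.02], 0],
    [[0.096, -0.072, 0.03], 0],
    [[0.128, -0.096, 0.04], 0],
    [[0.16, -0.12, 0.05], 0]
  ]
}}

```text
t: 1.77
eef_pos: [0.6623, 0.0259, 0.1715]
tcp_rot: [180.0, 0.0, 17.0]
contact_force: [-0.1, -0.6, 0.2]
finger_gap: 0.0006
grip_force: 0.0
```

Call:
{"method": "servo_tool", "body": {
  "motion": [
    [[0.016, -0.009, 0.01], 0],
    [[0.028, -0.016, 0.03], 0],
    [[0.028, -0.016, 0.05], 0],
    [[0.028, -0.016, 0.06], 0],
    [[0.028, -0.016, 0.06], 0]
  ]
}}

```text
t: 2.18
eef_pos: [0.6815, 0.0474, 0.1087]
tcp_rot: [-179.9, 0.4, 17.0]
contact_force: [-1.0, -0.2, -0.2]
finger_gap: 0.0006
grip_force: 0.0
```

Run:
```python
from bench import arm
from h import *
s=arm.observe();print(s['t'],s['eef_pos'],s['contact_force'])
p,d=arm.snapshot("top");q,e=arm.snapshot("scene");cv2.imwrite("pics/c1.png",np.hstack([p[100:260,100:340],q[130:290,180:420]]))
for n,D in(("top",d),("scene",e)):
    np.save(f"pics/{n}1.npy",D)
    try: print(n,locate(arm.calibration(n),D,(.585,.05)))
    except Exception as x: print(x)
```

```text
2.1833 [0.68145923 0.04735977 0.10868817] [-0.97052762 -0.21545326 -0.18583796]
top (array([0.56090349, 0.09300316]), np.float64(0.07348616247066296), (np.float64(0.5763007760275908), np.float64(0.09991683327641003), np.int64(42)), (np.float64(nan), np.float64(nan), np.int64(0)))
scene (array([0.64026736, 0.07486113]), np.float64(0.0610919148870701), (np.float64(nan), np.float64(nan), np.int64(0)), (np.float64(-158.2432633348591), np.float64(0.14801411902171704), np.int64(1)))
  return _methods._mean(a, axis=axis, dtype=dtype,
  ret = um.true_divide(
```

View pics/c1.png

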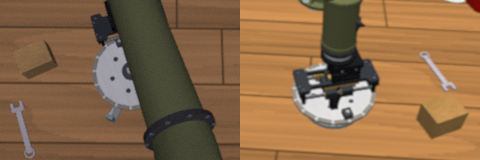

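The left crop (top view) shows the arm covering the right half of the disc. The pointer at (112,115) and the left rim stay in view. The right crop (scene view) shows the closed finger beside the weight at (347,113), on its clockwise side. Next I lower, then push.

Call:
{"method": "servo_tool", "body": {
  "motion": [
    [[0, 0, 0.01], 0],
    [[0, 0, 0.022], 0],
    [[0, 0, 0.034], 0],
    [[0, 0, 0.038], 0],
    [[0, 0, 0.038], 0]
  ]
}}

```text
t: 2.7
eef_pos: [0.6824, 0.0476, 0.0723]
tcp_rot: [-180.0, 0.2, 17.0]
contact_force: [0.5, -0.5, -1.2]
finger_gap: 0.0005
grip_force: 0.0
```

```bash
cat >> h.py <<'E'
C=np.array([.5845,.050])
def weight(arm,n):
    t=arm.observe()['t'];c=arm.calibration(n);D=arm.snapshot(n)[1];P=pts(c,D)
    d=P[...,:2]-C;rr=np.hypot(*np.moveaxis(d,-1,0));z=P[...,2]
    w=(D>0)&(rr<.114)&(rr>.076)&(z>.079)&(z<.092)
    if w.sum()<8: return t,None,w.sum()
    m=np.median(d[w],0); return t,np.degrees(np.arctan2(m[1],m[0])),np.hypot(*m),w.sum()
E
python3 - <<'E'
from bench import arm
from h import *
s=arm.observe();print(s['t'],s['eef_pos'],s['contact_force'],s['tcp_rot'])
q,e=arm.snapshot("scene");cv2.imwrite("pics/c2.png",cv2.resize(q[180:270,220:340],None,fx=5,fy=5))
E
```

```text
2.7 [0.68236816 0.04759769 0.07230946] [ 0.47451199 -0.51898822 -1.21979632] [-179.9667178     0.19904631   16.99969094]
```

View pics/c2.png

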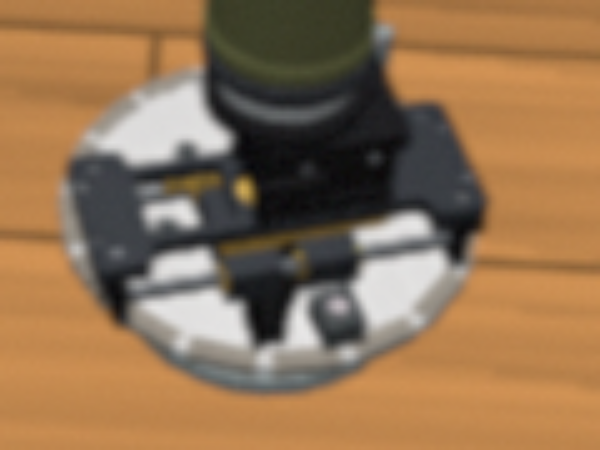

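Finger tip is at (265,320) and the weight at (335,318), leaving a gap of roughly 14 mm. I'll close most of that gap, then flick.

Call:
{"method": "servo_tool", "body": {
  "motion": [
    [[0, -0.002, 0], 0],
    [[0, -0.005, 0], 0],
    [[0, -0.008, 0], 0],
    [[0, -0.009, 0], 0],
    [[0, -0.009, 0], 0]
  ]
}}

```text
t: 3.17
eef_pos: [0.6812, 0.0576, 0.075]
tcp_rot: [-180.0, -0.0, 17.1]
contact_force: [-0.3, 0.3, 0.1]
finger_gap: 0.0005
grip_force: 0.0
```

Call:
{"method": "servo_tool", "body": {
  "motion": [
    [[0, -0.005, 0], 0],
    [[0, -0.013, 0], 0],
    [[0, -0.023, 0], 0],
    [[0, -0.034, 0], 0],
    [[0, -0.029, 0], 0]
  ]
}}

```text
t: 3.58
eef_pos: [0.6709, 0.0909, 0.0749]
tcp_rot: [-179.8, -0.0, 17.4]
contact_force: [-1.6, 1.0, 0.2]
finger_gap: 0.0001
grip_force: 0.0
```

Call:
{"method": "servo_tool", "body": {
  "motion": [
    [[0, 0.006, -0.004], 0],
    [[0, 0.008, -0.012], 0],
    [[0, 0.008, -0.025], 0],
    [[0, 0.008, -0.035], 0],
    [[0, 0.008, -0.035], 0]
  ]
}}

```text
t: 4.0
eef_pos: [0.6773, 0.0768, 0.1135]
tcp_rot: [179.9, -0.3, 16.9]
contact_force: [1.4, -0.4, 0.8]
finger_gap: 0.0006
grip_force: 0.0
```

Run:
```python
from bench import arm
from h import *
for i in range(3):
  for n in("top","scene"): print(n,weight(arm,n))
s=arm.observe();print(s['t'],s['eef_pos'],s['contact_force'])
```

```text
top (4.0, np.float64(91.31539594633239), np.float64(0.09372294026798114), np.int64(80))
scene (4.05, np.float64(97.1646301254905), np.float64(0.09737201779331454), np.int64(27))
top (4.1, np.float64(100.85315055411043), np.float64(0.09456432235720022), np.int64(75))
scene (4.15, np.float64(99.23059915307508), np.float64(0.09520842231633324), np.int64(19))
top (4.2, np.float64(111.10271795048807), np.float64(0.09571547753947211), np.int64(75))
scene (4.25, None, np.int64(0))
4.3 [0.67456491 0.07670566 0.1088722 ] [ 0.13819741 -0.67877765  0.27442774]
```

Call:
{"method": "servo_tool", "body": {
  "motion": [
    [[-0.01, 0, 0], 0],
    [[-0.022, 0, 0], 0],
    [[-0.032, 0, 0], 0],
    [[-0.038, 0, 0], 0],
    [[-0.039, 0, 0], 0]
  ]
}}

```text
t: 4.72
eef_pos: [0.6367, 0.0649, 0.1091]
tcp_rot: [180.0, 0.1, 17.0]
contact_force: [0.6, 0.8, 0.6]
finger_gap: 0.0006
grip_force: 0.0
```

Call:
{"method": "servo_tool", "body": {
  "motion": [
    [[0, 0, 0.009], 0],
    [[0, 0, 0.02], 0],
    [[0, 0, 0.03], 0],
    [[0, 0, 0.035], 0],
    [[0, 0, 0.036], 0]
  ]
}}

```text
t: 5.13
eef_pos: [0.6365, 0.0653, 0.071]
tcp_rot: [-179.9, 0.2, 17.0]
contact_force: [-0.1, 0.4, 0.4]
finger_gap: 0.0006
grip_force: 0.0
```

Run:
```python
from bench import arm
from h import *
for i in range(4):
  for n in("top","scene"): print(n,weight(arm,n))
s=arm.observe();print(s['t'],s['eef_pos'],s['contact_force'])
```

```text
top (5.1333, None, np.int64(0))
scene (5.1833, np.float64(-150.97905304819642), np.float64(0.09308270463374066), np.int64(67))
top (5.2333, None, np.int64(0))
scene (5.2833, np.float64(-141.6122910481576), np.float64(0.0924025658665845), np.int64(57))
top (5.3333, None, np.int64(0))
scene (5.3833, np.float64(-134.64240483736845), np.float64(0.0997223606092129), np.int64(24))
top (5.4333, None, np.int64(0))
scene (5.4833, None, np.int64(5))
5.5333 [0.63808594 0.06539365 0.07403621] [-0.24709149  0.04466698  0.82659171]
```

Speed is about 98°/s and steps 1–3 have passed. I'll lower the hover and wait for the next pass.

Call:
{"method": "servo_tool", "body": {
  "motion": [
    [[0, 0, 0.001], 0],
    [[0, 0, 0.002], 0],
    [[0, 0, 0.003], 0],
    [[0, 0, 0.0035], 0],
    [[0, 0, 0.0035], 0]
  ]
}}

```text
t: 5.95
eef_pos: [0.6376, 0.0653, 0.0698]
tcp_rot: [180.0, 0.0, 17.0]
contact_force: [0.0, 0.2, -0.6]
finger_gap: 0.0003
grip_force: 0.0
```

Call:
{"method": "servo_tool", "body": {
  "motion": [
    [[0, 0, 0], 0],
    [[0, 0, 0], 0],
    [[0, 0, 0], 0],
    [[0, 0, 0], 0],
    [[0, 0, 0], 0]
  ]
}}

```text
t: 6.37
eef_pos: [0.6378, 0.0654, 0.0701]
tcp_rot: [180.0, -0.0, 17.0]
contact_force: [0.0, 0.1, 0.1]
finger_gap: 0.0007
grip_force: 0.0
```

Run:
```python
from bench import arm
from h import *
s=arm.observe();print(s['t'],s['eef_pos'],s['contact_force'])
obs=[];W=95.;best=None
for i in range(70):
  r=weight(arm,"top");print(np.round([x if x is not None else -1 for x in r],3))
  if r[1] is not None and r[-1]>60 and 50<r[1]<150: obs.append(r[:2])
  t=arm.observe()['t']
  if len(obs)>=3:
    o=np.array(obs);a=np.mean(o[:,1]+W*(t-o[:,0]))
    if a>146-W*.025: print("trigger",t,a,np.polyfit(o[:,0],o[:,1],1)[0],len(o));break
s=arm.observe();print(s['t'],s['eef_pos'],s['contact_force'])
```

```text
6.3667 [0.63777324 0.06535687 0.07007534] [0.04993207 0.09056945 0.07518479]
[ 6.367 -1.     0.   ]
[ 6.417 -1.     0.   ]
[ 6.467 -1.     0.   ]
[ 6.517 -1.     0.   ]
[ 6.567 -1.     0.   ]
[ 6.617 -1.     0.   ]
[ 6.667 -1.     0.   ]
[ 6.717 -1.     0.   ]
[ 6.767 -1.     0.   ]
[ 6.817 -1.     0.   ]
[ 6.867 -1.     0.   ]
[ 6.917 -1.     0.   ]
[ 6.967 -1.     0.   ]
[ 7.017 -1.     0.   ]
[ 7.067 -1.     0.   ]
[ 7.117 -1.     0.   ]
[ 7.167 -1.     0.   ]
[ 7.217 -1.     0.   ]
[ 7.267 -1.     0.   ]
[ 7.317 -1.     0.   ]
[ 7.367 -1.     2.   ]
[ 7.417 -1.     6.   ]
[ 7.467 63.966  0.086 10.   ]
[ 7.517 65.224  0.088 11.   ]
[ 7.567 76.676  0.085 18.   ]
[ 7.617 80.08   0.087 24.   ]
[ 7.667 83.556  0.091 46.   ]
[ 7.717 87.364  0.094 61.   ]
[ 7.767 90.862  0.094 72.   ]
[7.8170e+00 9.4862e+01 9.4000e-02 7.4000e+01]
[7.8670e+00 9.9896e+01 9.5000e-02 7.6000e+01]
[7.91700e+00 1.03918e+02 9.50000e-02 7.60000e+01]
[7.96700e+00 1.08968e+02 9.50000e-02 7.50000e+01]
[8.01700e+00 1.13784e+02 9.50000e-02 7.70000e+01]
[8.06700e+00 1.18098e+02 9.50000e-02 7.30000e+01]
[8.1170e+00 1.2208e+02 9.5000e-02 7.6000e+01]
[8.16700e+00 1.27551e+02 9.50000e-02 7.70000e+01]
[8.21700e+00 1.31801e+02 9.50000e-02 7.70000e+01]
[8.26700e+00 1.36731e+02 9.60000e-02 7.50000e+01]
[8.31700e+00 1.40749e+02 9.40000e-02 7.70000e+01]
trigger 8.3667 146.83961451381293 90.75005016714435 13
8.3667 [0.63772946 0.06535422 0.07002532] [0.58849488 0.13783399 0.62222601]
```

Call:
{"method": "servo_tool", "body": {
  "motion": [
    [[0, 0, 0.008], 0],
    [[0, 0, 0.008], 0],
    [[0, 0, 0.008], 0],
    [[0, 0, 0.008], 0],
    [[0, 0, 0.008], 0]
  ]
}}

```text
t: 8.78
eef_pos: [0.6391, 0.0654, 0.0664]
tcp_rot: [179.9, -0.2, 17.0]
contact_force: [-6.6, -1.5, 21.2]
finger_gap: 0.0003
grip_force: 10.6
```

Run:
```python
from bench import arm
from h import *
s=arm.observe();print(s['t'],s['eef_pos'],s['contact_force'])
for i in range(3): print(weight(arm,"top"))
p,d=arm.snapshot("top");cv2.imwrite("pics/c3.png",cv2.resize(p[120:240,150:300],None,fx=4,fy=4))
```

```text
8.7833 [0.63910476 0.06541864 0.06637421] [-6.59602301 -1.51744431 21.22676177]
(8.7833, np.float64(149.91511688247303), np.float64(0.09471107346021598), np.int64(78))
(8.8333, np.float64(149.89657987470395), np.float64(0.09458108418576833), np.int64(75))
(8.8833, np.float64(149.87075613412077), np.float64(0.09484776694270527), np.int64(77))
```

View pics/c3.png

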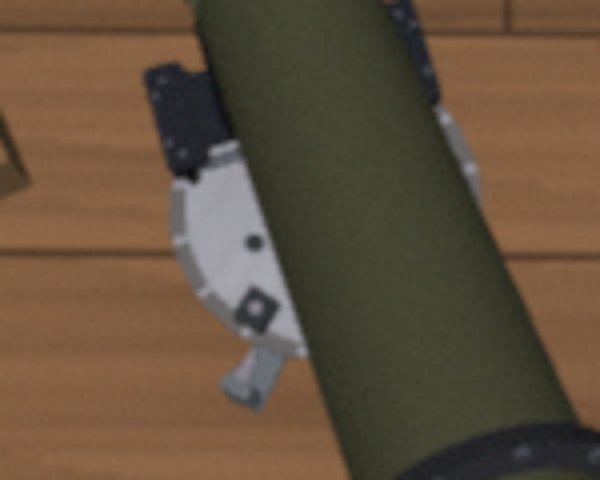

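The weight stopped at 149.9°, (255,310) in the crop, about 6° short of the pointer at (250,375). I'll drag it about 6 mm further with the finger still pressed.

Call:
{"method": "servo_tool", "body": {
  "motion": [
    [[0, -0.0015, 0], 0],
    [[0, -0.0035, 0], 0],
    [[0, -0.005, 0], 0],
    [[0, -0.006, 0], 0],
    [[0, -0.006, 0], 0]
  ]
}}

```text
t: 9.4
eef_pos: [0.638, 0.0704, 0.0664]
tcp_rot: [179.8, -0.2, 17.0]
contact_force: [-4.9, -3.3, 19.6]
finger_gap: 0.0005
grip_force: 10.1
```

Run:
```python
from bench import arm
from h import *
s=arm.observe();print(s['t'],s['eef_pos'],s['contact_force'])
for i in range(4): print(weight(arm,"top"))
```

```text
9.4 [0.63795557 0.07035449 0.06637865] [-4.87688542 -3.27165323 19.6275205 ]
(9.4, np.float64(154.4196801713759), np.float64(0.0961679134534727), np.int64(73))
(9.45, np.float64(154.29718421616272), np.float64(0.09580338569537351), np.int64(74))
(9.5, np.float64(154.33770971270562), np.float64(0.09585636754300317), np.int64(75))
(9.55, np.float64(154.3019259549898), np.float64(0.09595872707014481), np.int64(74))
```

Call:
{"method": "servo_tool", "body": {
  "motion": [
    [[0, -0.0015, 0], 0],
    [[0, -0.0015, 0], 0],
    [[0, -0.0015, -0.001], 0],
    [[0, -0.0015, -0.002], 0],
    [[0, -0.0015, -0.003], 0]
  ]
}}

```text
t: 10.02
eef_pos: [0.637, 0.0726, 0.0665]
tcp_rot: [179.9, -0.2, 17.0]
contact_force: [1.6, 0.6, 2.4]
finger_gap: 0.0005
grip_force: 1.0
```

Run:
```python
from bench import arm
from h import *
s=arm.observe();print(s['t'],s['eef_pos'],s['contact_force'])
for i in range(4): print(weight(arm,"top"))
s=arm.observe();print(s['t'],s['eef_pos'],s['contact_force'])
```

```text
10.0167 [0.63704958 0.07261236 0.06652845] [1.62290269 0.61085969 2.42267371]
(10.0167, np.float64(156.61728571124553), np.float64(0.09737966469956336), np.int64(66))
(10.0667, np.float64(156.8233303755863), np.float64(0.09795436618645184), np.int64(65))
(10.1167, np.float64(156.81931985301534), np.float64(0.09792968142163155), np.int64(64))
(10.1667, np.float64(156.84810349666563), np.float64(0.09819126164008231), np.int64(66))
10.2167 [0.63695939 0.07270765 0.06645836] [ 0.2463688  -0.52796264  6.96150431]
```

Within 1°, and still. Now a quick, straight lift.

Call:
{"method": "servo_tool", "body": {
  "motion": [
    [[0, 0, -0.006], 0],
    [[0, 0, -0.016], 0],
    [[0, 0, -0.03], 0],
    [[0, 0, -0.05], 0],
    [[0, 0, -0.07], 0]
  ]
}}

```text
t: 10.63
eef_pos: [0.6351, 0.0726, 0.1361]
tcp_rot: [-180.0, 0.1, 17.0]
contact_force: [-0.0, 0.5, 0.9]
finger_gap: 0.0004
grip_force: 0.0
```

Run:
```python
from bench import arm
from h import *
for i in range(8): print(weight(arm,"top"))
s=arm.observe();print(s['t'],s['eef_pos'],s['contact_force'])
p,d=arm.snapshot("top");cv2.imwrite("pics/c4.png",cv2.resize(p[120:240,150:300],None,fx=4,fy=4))
```

```text
(10.6333, None, np.int64(7))
(10.6833, None, np.int64(4))
(10.7333, None, np.int64(4))
(10.7833, None, np.int64(4))
(10.8333, None, np.int64(6))
(10.8833, None, np.int64(6))
(10.9333, None, np.int64(7))
(10.9833, np.float64(154.77084862192663), np.float64(0.10439993722304107), np.int64(8))
11.0333 [0.63472607 0.07233648 0.13384943] [ 0.08990764 -0.35535772  0.65061733]
```

View pics/c4.png

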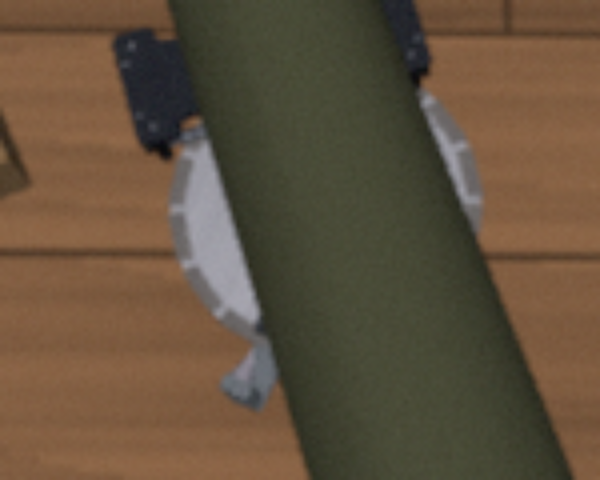

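The arm now hides most of the weight; only its corner shows at (262,325). I'll move the arm aside.

Call:
{"method": "servo_tool", "body": {
  "motion": [
    [[0, 0.03, -0.02], 0],
    [[0, 0.065, -0.03], 0],
    [[0, 0.1, -0.04], 0],
    [[0, 0.135, -0.05], 0],
    [[0, 0.17, -0.06], 0]
  ]
}}

```text
t: 11.5
eef_pos: [0.6852, -0.0917, 0.1948]
tcp_rot: [-180.0, 0.1, 17.0]
contact_force: [1.0, 0.5, -0.5]
finger_gap: 0.0007
grip_force: 0.0
```

Run:
```python
from bench import arm
from h import *
for i in range(8): print(weight(arm,"top"))
c=arm.calibration("top");D=arm.snapshot("top")[1];print(locate(c,D,C))
s=arm.observe();print(s['t'],s['eef_pos'],s['contact_force'])
```

```text
(11.5, np.float64(159.91964620846545), np.float64(0.09570569951807742), np.int64(76))
(11.55, np.float64(161.01649192679062), np.float64(0.09506535464939027), np.int64(79))
(11.6, np.float64(161.08103210369293), np.float64(0.09496546981641761), np.int64(77))
(11.65, np.float64(161.25098397078642), np.float64(0.09490566816542002), np.int64(74))
(11.7, np.float64(160.07954673680536), np.float64(0.09606760101314142), np.int64(75))
(11.75, np.float64(161.14746746760702), np.float64(0.09526283873652855), np.int64(78))
(11.8, np.float64(161.1184180254536), np.float64(0.09506041406492902), np.int64(76))
(11.85, np.float64(161.3307965844852), np.float64(0.09528090041978744), np.int64(79))
(array([0.58465559, 0.0495514 ]), np.float64(0.1132746153833118), (np.float64(160.9692486678717), np.float64(0.09483803702816476), np.int64(77)), (np.float64(156.6195775771674), np.float64(0.14798902503630224), np.int64(42)))
11.95 [ 0.68491403 -0.08801384  0.19467779] [-0.22607957  0.25821915  1.29224609]
```

Run:
```python
from bench import arm
from h import *
for k in range(3):
  r=[weight(arm,"top")[1] for i in range(10)];print(arm.observe()['t'],np.mean(r),np.std(r))
```

```text
12.45 161.19503961087582 0.06367632354930133
12.95 161.26097417119348 0.07761871798951482
13.45 161.25162494280195 0.06438179888387628
```

Run:
```python
from bench import arm
from h import *
for n in("top","scene"):
  c=arm.calibration(n)
  p,D=arm.snapshot(n);P=pts(c,D);x=locate(c,D,C);print(n,x)
  d=P[...,:2]-C;rr=np.hypot(d[...,0],d[...,1]);a=np.degrees(np.arctan2(d[...,1],d[...,0]))
  for lo,hi in((.122,.134),(.134,.144),(.144,.157)):
    m=(D>0)&(rr>lo)&(rr<hi)&(P[...,2]>.066)&(P[...,2]<.09)&(abs(a-156)<15);print(lo,m.sum(),np.median(a[m]),a[m].mean())
  cv2.imwrite(f"pics/d_{n}.png",cv2.resize(p[120:240,150:300] if n=="top" else p[170:270,215:340],None,fx=5,fy=5))
```

```text
top (array([0.587582  , 0.05159668]), np.float64(0.11131669745855176), (np.float64(162.80185365667558), np.float64(0.09750798826360699), np.int64(79)), (np.float64(157.85028562897384), np.float64(0.14984734756179668), np.int64(45)))
0.122 10 156.18015812219886 156.27449151229501
0.134 16 156.5652606331875 156.33254052639987
0.144 35 156.26875646989723 156.47298293494165
scene (array([0.58461658, 0.04885442]), np.float64(0.11533943605856882), (np.float64(160.5694961054019), np.float64(0.09124404863716178), np.int64(62)), (np.float64(154.85507618505204), np.float64(0.1471617945639319), np.int64(25)))
0.122 9 157.0608575387454 156.8731223072626
0.134 22 155.56790284057303 156.2415459400111
0.144 18 155.5960919444898 156.1235442146483
```

View pics/d_top.png

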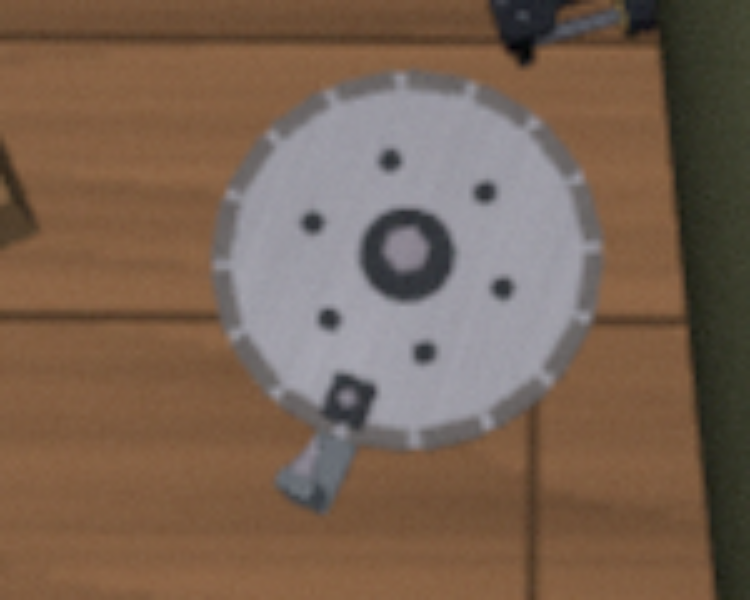

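The view is clear: the weight at (347,400) stands still, about 5° (8 mm) from the line of the pointer at (320,470). That is inside the 13 mm limit and nothing is touching, so I'll hand in.

```bash
python3 -c "
from bench import arm
print(arm.hand_in())"
```

```text
the job is handed in; nothing more can be done
None
```

I flicked the disc and it coasted past the pointer untouched at about 1.7 rad/s. I then braked it with a fingertip, nudged it toward the pointer and lifted the finger away. By the camera it stands still with the weight about 8 mm from the pointer's spot (limit 13 mm); the job is handed in, but no verdict was returned.

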